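Walk the full oil tin onto its marked place

TASK

Walk the full green oil tin onto its painted place on the parts bench, corner by corner: tip it onto its plain end's bottom edge, so that the other end is about a finger's breadth off the bench, and, keeping that edge where it stands, swing the red-capped end round to the red end of the outline and set it down flat; then tip it likewise onto the capped end's edge and, with that edge staying there, swing the raised plain end round so that the tin stands upright inside the outline, cap at the red end. One end must always stay down: never lift the tin clear of the bench or tip it right over, and leave the blue tin and the carton alone.

Things in the scene. Friction and masses are not known exactly. Their poses are not given: they have to be found in the camera images.
- oil_tin: Green, closed, full oil tin: rigid upright block 120 x 56 mm, 190 mm tall, under 1 kg, white label; on top a red screw cap 28 mm across, 14 mm high, centred 40 mm towards +x. Origin: centre of the underside; x along the 120 mm length to the capped end, y across the thickness, z up. Grip the broad faces across the 56 mm, midway along, near the top. Starts nearly parallel to the outline, on its -y side.
- cap_end (a point): Middle of the bottom edge of the tin's capped end: 60 mm from the tin's origin along its +x, on the underside.
- plain_end (a point): Middle of the bottom edge of the tin's plain end: 60 mm from the tin's origin along its -x, on the underside.
- bay: Painted flat outline, no height: yellow lines 8 mm wide on three sides, a red bar 22 mm wide at the red end; inside 152 x 88 mm. Origin: its centre on the bench, z = 0; x along its length to the red bar. Finished, the tin's capped edge is at x = +60 mm, its plain edge at -60 mm, both y = 0. At the start the capped goal is 120 mm, give or take 20, from the plain edge: two swings of about 30 degrees.
- blue_tin: Bystander: a blue tin of the same form, 120 x 56 mm, 190 mm tall, with a black cap, standing loose beside one end of the outline. Origin: centre of its underside.
- carton: Bystander: a closed brown cardboard carton 110 x 90 mm, 70 mm high, with a pale tape strip, loose beside the other end of the outline. Origin: centre of its underside.

How it is judged:
By the outcome, as a careful person would: the job done as asked, in the order asked, and still so for the second after the job is handed in, with the robot touching nothing.
It also fails if it takes over 37 s, if anything falls off the work surface, if the arm or the gripper's body presses on something with over 40 N, if the wrist force passes 120 N, or if a joint passes its speed limit or range.

ROBOT

A 6-joint arm with a two-finger parallel gripper is mounted at the origin on the work surface. World frame = base frame: x ahead of the robot, y to its left, z up, the work surface at z = 0. Lengths are in mm, angles in rad, forces in N, time in s.
With the tool pointing down it reaches from about 350 to 975 mm from the base axis. Payload 7.1 kg.
Tool frame: the origin (TCP) lies at the very end of the fingers, on their centre line; the grasp point (between the pads) lies 19 mm behind it; z points along the fingers, y is the line along which they close (so a half turn about z gives the same grasp; the last joint's range is limited). The gripper opens to 88 mm and grips with 3 to 60 N. Pads are 20 mm wide; open, the fingers measure 115 mm over their backs; the gripper's body (75 mm by 178 mm) begins 61 mm behind the grasp point.
Start: joints at [-1.12, 0.423, 1.63, -0, 1.089, -0.019], TCP at [282.956, -557.261, 190.975] pointing down, gripper open.
Joint ranges: [-3, 3], [-0.9, 2.11], [0.09, 2.58], [-1.31, 4.45], [0.11, 2.69], [-2.54, 2.54]. Speed limits (rad/s): [2.39, 2.39, 3.01, 3.14, 3.14, 3.14].

INTERFACE

Orientations are given as a unit quaternion [w, x, y, z].
In Python, from plant import ctrl gives the robot as it stands. The module is installed in compiled form; this text tells all that it offers.
- The arm moves only by the shell command python3 -m handwheel 'ROWS' [OPENING]. ROWS is JSON, a list of rows, each an object with "travel": the shift along the tool's x, y, z in mm, a list of three; "rot": the turn, a rotation vector about the tool's x, y, z in rad, a list of three. In form: [{"travel": [x, y, z], "rot": [ax, ay, az]}, ...]. A call has 1 to 20 rows; each row shifts and turns the commanded pose from where the row before left it, along the tool's axes as they then stand; what a row does not reach is not made up. A row lasts 1/8 s, in which the tool goes at most 62.5 mm and 10.7 degrees, less where a joint would pass 70% of its speed; a pose out of reach is approached as far as the arm can. A call is refused whole if a number of a shift passes 62.5 or a number of a turn 0.188, either way. A call with a gripper value outside its range is refused whole. OPENING is the closure, from 0 (fully open) to 1 (shut), set as the call begins (- or left out, the last holds). The fingers move at their own pace and stop on an object; the grip force is fixed at half the most. Time passes only in rows, so rows that do not move let the fingers close. It gives the time, the measured TCP pose, the force, the opening and the grip force at its end, in the units of the state.
- ctrl.get_state(): the state, without advancing time (a new reading comes with each control period).
- ctrl.capture(name): name is "scene" or "top" or "wrist"; returns (picture, depth): 420x560x3 uint8, blue, green, red; 420x560 float32, mm along the optical axis (not along the pixel's ray), 0 where there is no reading.
- ctrl.camera_params(name): a dict with "fovy" (degrees; the focal length in pixels is half the picture's height over the tangent of half this angle, whatever the lens; pixels are square), "cx", "cy" (the principal point, pixels), "camera_from_world" (4x4, takes a point from world to camera coordinates); the wrist camera has in their place "tool_from_camera" (4x4, takes a point from camera to tool coordinates, whose origin is the TCP and whose axes are the flange's). Camera axes: x right, y down, z forward; pixel columns grow to the right and rows downward; lengths in mm; the calibration is good to about 2 mm. A picture is of the moment at which its call begins: read the wrist's pose just before it. camera_params takes no time and is no camera call.
- ctrl.close_job(): hands the job in; it is judged then, once.
Trained networks look in the newest picture that a camera, given by its name, has taken for a name from the list of things; names that differ only in an ending like _2 or _b are one class to them, and where a whole thing is asked for, a point or a joint stands for the part that bears it (a point fixed in the world has none). Each returns a list of dicts, best first, with "score" (0 to 1); they miss things now and then, are a little off and sometimes report something else, mostly with a low value. They report only what shows in the picture. A call takes as long as a camera call.
- ctrl.search_frame(camera, label): "centre" ([x, y, z] in mm, in the coordinates of the camera as it stood for that picture, good to about 4 mm: the middle of the surface that is visible of it).
- ctrl.silhouettes(camera, label): "region" (420x560 bool, what is visible of it).
The state is a dict: "clock": time; "qpos": joint angles; "joint_velocities": joint speeds; "joint_efforts": joint torques, N m; "position": TCP position; "eef_rot": TCP orientation; "force": force on the tool from outside, world axes, zero at the start; "ft_torque": the same for the moment, N m; "finger_gap": opening from 0.0 (shut) to 1.0 (fully open); "grasp_force": force on a finger pad.
Only numpy, scipy, OpenCV 4.12 (cv2) and the standard library are available. Lean on these libraries where they do the work, as an engineer would, in place of code of your own. Each camera call takes 0.05 s, during which the arm holds its last target. There are 200 camera calls.

## Working session

There is one attempt and no reset: what is moved stays moved. The work goes in short steps, Python scripts to look and compute and a shell command to move; the robot and the scene stay as the last step left them, time stands still between calls to the robot, and variables do not carry over. Pictures are saved under pics/ and viewed, at most 10 in all, crops included, and the job is handed in when it is done.

```bash
mkdir -p pics
cat > h.py <<'E'
import numpy as np, cv2
from plant import ctrl
def cloud(name,d,p):
    f=210/np.tan(np.radians(p["fovy"])/2)
    v,u=np.mgrid[:420,:560]
    c=np.stack([(u-p["cx"])*d/f,(v-p["cy"])*d/f,d],-1)
    M=np.linalg.inv(np.array(p["camera_from_world"]))
    return c@M[:3,:3].T+M[:3,3]
E
python3 - <<'E'
from h import *
s=ctrl.get_state();print(s)
for n in("top","scene"):
    im,d=ctrl.capture(n);p=ctrl.camera_params(n);print(n,p)
    cv2.imwrite(f"pics/{n}0.png",im)
    P=cloud(n,d,p);np.savez(f"{n}0.npz",im=im,d=d,P=P)
    for l in("oil_tin","blue_tin","carton","bay"):
        r=ctrl.silhouettes(n,l)
        for q in r[:2]:
            m=q["region"]&(d>0);pts=P[m]
            print(n,l,q["score"],m.sum(),np.median(pts,0).round(1))
            if q is r[0]: np.save(f"{n}_{l}.npy",q["region"])
            if l!="bay":
              top=pts[pts[:,2]>pts[:,2].max()*0 + (60 if l=="carton" else 180)]
              if len(top)>20: print("  top",len(top),cv2.minAreaRect(top[:,:2].astype(np.float32)))
            else: print("  bay",cv2.minAreaRect(pts[:,:2].astype(np.float32)))
E
```

```text
{'clock': 0.0, 'qpos': array([-1.11996480e+00,  4.23831871e-01,  1.63069717e+00, -1.83269187e-05,
        1.08860170e+00, -1.90095516e-02]), 'joint_velocities': array([-0.00014664,  0.0005118 , -0.00011514,  0.00052618,  0.00107663,
       -0.00018471]), 'joint_efforts': array([ 9.03591317e-04, -5.44632018e+01, -2.73662317e+01,  6.44252216e-02,
        2.29978259e-02, -1.34301322e-04]), 'position': array([ 282.711113  , -556.71731984,  190.2045212 ]), 'eef_rot': array([-7.49450339e-04,  9.72531562e-01,  2.32769779e-01, -1.72685090e-04]), 'force': array([ 0.74628359,  0.27969296, -0.26139853]), 'ft_torque': array([-0.00607952, -0.00787227,  0.03881603]), 'grasp_force': 0.0, 'finger_gap': 0.999600608562169}
top {'fovy': 49.841712124197215, 'cx': 275.66332210475844, 'cy': 208.21208176454903, 'camera_from_world': array([[-1.47653199e-02, -9.99851757e-01, -8.85720048e-03,
         7.09195071e+01],
       [-9.90952920e-01,  1.58145242e-02, -1.33274944e-01,
         5.71996294e+02],
       [ 1.33395259e-01,  6.80922150e-03, -9.91039525e-01,
         9.95316271e+02],
       [ 0.00000000e+00,
[... 1032 characters left out ...]
],
       [ 0.00000000e+00,  0.00000000e+00,  0.00000000e+00,
         1.00000000e+00]])}
scene oil_tin 0.63 4420 [567.5  60.9 145.5]
  top 1526 ((545.0271606445312, 60.05656433105469), (119.88347625732422, 55.87702178955078), 81.77800750732422)
scene blue_tin 0.77 4557 [ 596.1 -142.8  144.6]
  top 1549 ((570.728759765625, -155.2900390625), (55.29753494262695, 119.75949096679688), 75.18511962890625)
scene carton 0.59 3067 [614.3 294.1  68.8]
  top 2179 ((598.6044921875, 299.4879455566406), (91.24886322021484, 111.95221710205078), 15.01421070098877)
scene bay 0.85 666 [610.4 -13.4   0.8]
  bay ((601.0286865234375, 58.35049819946289), (183.5991668701172, 105.00409698486328), 82.82152557373047)
```

Run:
```python
from h import *
a=cv2.imread("pics/top0.png");b=cv2.imread("pics/scene0.png")
cv2.imwrite("pics/tb.png",np.vstack([a[60:330,:],b[60:360,:]]))
for n in("top","scene"):
    z=np.load(n+"0.npz");im,P=z["im"],z["P"];h=cv2.cvtColor(im,cv2.COLOR_BGR2HSV)
    box=(P[...,0]>450)&(P[...,0]<720)&(P[...,1]>-70)&(P[...,1]<200)
    red=((h[...,0]<8)|(h[...,0]>172))&(h[...,1]>130)&(h[...,2]>80)&box
    yel=(h[...,0]>18)&(h[...,0]<36)&(h[...,1]>120)&(h[...,2]>100)&box
    for nm,m in(("red",red&(abs(P[...,2])<12)),("cap",red&(P[...,2]>195)),("yel",yel&(abs(P[...,2])<12))):
        q=P[m];
        if len(q)>5: print(n,nm,len(q),np.median(q,0).round(1),cv2.minAreaRect(q[:,:2].astype(np.float32)))
    np.savez(n+"m.npz",red=red&(abs(P[...,2])<12),yel=yel&(abs(P[...,2])<12))
```

```text
top red 341 [596.2 -22.9   1.7] ((591.958984375, -22.32040023803711), (20.965728759765625, 101.69564819335938), 84.82374572753906)
top cap 138 [536.9  20.3 204.7] ((537.0571899414062, 20.342586517333984), (23.137277603149414, 23.329517364501953), 89.9238052368164)
top yel 340 [644.8 125.    1.5] ((601.7932739257812, 69.90638732910156), (157.59835815429688, 103.02288818359375), 83.99148559570312)
scene red 382 [592.9 -21.8   1. ] ((590.8678588867188, -21.733932495117188), (21.257131576538086, 105.19562530517578), 84.5281982421875)
scene cap 129 [539.7  19.8 203.4] ((538.4065551757812, 20.217994689941406), (24.68111801147461, 24.356468200683594), 4.498189449310303)
scene yel 379 [6.450e+02 1.094e+02 6.000e-01] ((602.0699462890625, 68.88314056396484), (158.7278289794922, 102.97925567626953), 84.83589935302734)
```

View pics/tb.png

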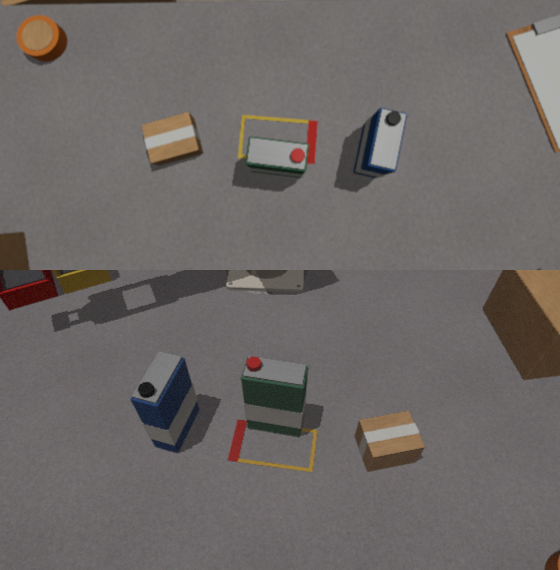

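The top picture (upper half) shows the tin around (278,155) in the crop. The outline is just beyond it, with its red bar at column 312 towards -y. The blue tin is off the red end and the carton off the other. I'm moving above the tin.

```bash
python3 -m handwheel '[{"travel":[0,0,-35],"rot":[0,0,0]},{"travel":[0,0,-40],"rot":[0,0,0]},{"travel":[42.6,-36,0],"rot":[0,0,0]},{"travel":[42.6,-36,0],"rot":[0,0,0]},{"travel":[42.6,-36,0],"rot":[0,0,0]},{"travel":[42.6,-36,0],"rot":[0,0,0]},{"travel":[42.6,-36,0],"rot":[0,0,0]},{"travel":[42.6,-36,0],"rot":[0,0,0]},{"travel":[42.6,-36,0],"rot":[0,0,0]},{"travel":[42.6,-36,0],"rot":[0,0,0]},{"travel":[42.6,-36,0],"rot":[0,0,0]},{"travel":[42.6,-36,0],"rot":[0,0,0]},{"travel":[42.6,-36,0],"rot":[0,0,0]},{"travel":[42.6,-36,0],"rot":[0,0,0]},{"travel":[0,0,0],"rot":[0,0,-0.16]},{"travel":[0,0,0],"rot":[0,0,-0.16]},{"travel":[0,0,0],"rot":[0,0,-0.16]},{"travel":[0,0,0],"rot":[0,0,-0.16]},{"travel":[0,0,0],"rot":[0,0,-0.16]},{"travel":[0,0,0],"rot":[0,0,-0.16]}]' 0
cat >> h.py <<'E'
from scipy.spatial.transform import Rotation as R
def pose():
    s=ctrl.get_state();T=np.eye(4);T[:3,:3]=R.from_quat(s["eef_rot"],scalar_first=True).as_matrix();T[:3,3]=s["position"];return T,s
def wcloud():
    T,s=pose();im,d=ctrl.capture("wrist");p=ctrl.camera_params("wrist")
    M=T@np.array(p["tool_from_camera"]);p=dict(p,camera_from_world=np.linalg.inv(M))
    return im,d,cloud("wrist",d,p)
def masks(im,P):
    h=cv2.cvtColor(im,cv2.COLOR_BGR2HSV)
    box=(P[...,0]>450)&(P[...,0]<720)&(P[...,1]>-70)&(P[...,1]<200)
    red=((h[...,0]<8)|(h[...,0]>172))&(h[...,1]>130)&(h[...,2]>60)&box
    yel=(h[...,0]>18)&(h[...,0]<36)&(h[...,1]>120)&(h[...,2]>80)&box
    fl=abs(P[...,2])<12
    return red&fl,yel&fl,red&(P[...,2]>195),box&(P[...,2]>180)&(P[...,2]<197)
def rect(q): return cv2.minAreaRect(q[:,:2].astype(np.float32)) if len(q)>10 else None
E
python3 - <<'E'
from h import *
T,s=pose();print(s["position"],R.from_matrix(T[:3,:3]).as_euler("ZYX",degrees=True),s["qpos"])
im,d,P=wcloud();cv2.imwrite("pics/w1.png",im);np.savez("w1.npz",im=im,d=d,P=P)
for n,m in zip(("red","yel","cap","top"),masks(im,P)): print(n,m.sum(),rect(P[m]))
E
```

```text
clock: 3.0
position: [543.2, 59.4, 266.0]
eef_rot: [0.0, 0.753, 0.658, 0.0]
force: [0.2, 0.5, 0.1]
finger_gap: 0.998
grasp_force: 0.0
[543.17025907  59.36168398 266.02588935] [ 8.22237100e+01 -1.03260009e-03  1.79995665e+02] [8.70744244e-02 2.25510537e-01 1.73013580e+00 9.27187444e-07
 1.18586854e+00 2.22795940e-01]
red 590 ((609.4098510742188, -24.23859405517578), (22.08403778076172, 66.33920288085938), 84.21212768554688)
yel 1194 ((600.20458984375, 68.69194030761719), (158.72750854492188, 104.06666564941406), 84.56532287597656)
cap 757 ((533.356201171875, 66.406982421875), (89.268798828125, 115.06462860107422), 22.291757583618164)
top 7298 ((541.6539306640625, 59.217586517333984), (118.64807891845703, 56.011505126953125), 81.84781646728516)
```

View pics/w1.png

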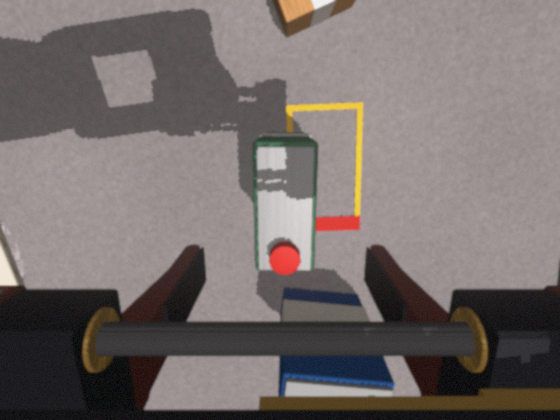

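Wrist view: the tin sits centred between the open fingers (column 285) with the cap at (285,260), and the outline is to the right. Now descend and grip.

```bash
python3 -m handwheel '[{"travel":[0,0,30],"rot":[0,0,0.005]},{"travel":[0,0,30],"rot":[0,0,0]},{"travel":[0,0,25],"rot":[0,0,0]},{"travel":[0,0,18],"rot":[0,0,0]},{"travel":[0,0,12],"rot":[0,0,0]},{"travel":[0,0,0],"rot":[0,0,0]}]' 0
python3 -m handwheel '[{"travel":[0,0,0],"rot":[0,0,0]},{"travel":[0,0,0],"rot":[0,0,0]},{"travel":[0,0,0],"rot":[0,0,0]},{"travel":[0,0,0],"rot":[0,0,0]},{"travel":[0,0,0],"rot":[0,0,0]},{"travel":[0,0,0],"rot":[0,0,0]},{"travel":[0,0,0],"rot":[0,0,0]},{"travel":[0,0,0],"rot":[0,0,0]}]' 1
cat >> h.py <<'E'
def rows(pt,axis,deg,n,wTc=None):
    """body-frame constant step for turning about world axis through pt"""
    T,_=pose() if wTc is None else (wTc,0)
    Q=R.from_rotvec(np.radians(deg/n)*np.array(axis,float)/np.linalg.norm(axis)).as_matrix();G=np.eye(4);G[:3,:3]=Q;G[:3,3]=np.array(pt)-Q@np.array(pt)
    B=np.linalg.inv(T)@G@T
    print("travel",B[:3,3].round(2),"rot",R.from_matrix(B[:3,:3]).as_rotvec().round(4))
    for _ in range(n): T=G@T
    return T
E
python3 - <<'E'
from h import *
T,s=pose();print(T[:3,3],s["force"],s["ft_torque"],s["grasp_force"],s["finger_gap"])
a=np.radians(-98.1);tx=np.array([np.cos(a),np.sin(a),0]);ty=np.array([-tx[1],tx[0],0])
pl=np.array([543,59.5,0])-60*tx;print(pl)
# raise capped end: +x goes up => rotate about -ty
T1=rows(pl,-ty,7,10);T2=rows(pl,[0,0,1],29.2,20,T1);print(T1[:3,3],T2[:3,3])
E
```

```text
clock: 3.8
position: [542.8, 59.3, 150.4]
eef_rot: [-0.0, 0.757, 0.653, -0.001]
force: [0.2, 1.0, 0.2]
finger_gap: 0.996
grasp_force: 0.0
clock: 4.8
position: [543.4, 59.4, 151.3]
eef_rot: [0.0, 0.757, 0.654, 0.0]
force: [-1.9, -0.2, 6.1]
finger_gap: 0.616
grasp_force: 30.0
[543.36592348  59.40601846 151.30659344] [-1.92778634 -0.16320306  6.06512421] [-0.00582927  0.22058037  0.02191249] 30.001925826072693 0.6157514904303302
[551.45407392 118.90141946   0.        ]
travel [ 1.85 -0.01 -0.72] rot [-0.0001 -0.0122 -0.    ]
travel [ 0.03  1.05 -0.  ] rot [-0.0031  0.     -0.0253]
[546.02714975  78.10476886 157.49599337] [566.61983206  80.6415451  157.49599337]
```

```bash
python3 -m handwheel '[{"travel":[1.85,0,-0.7],"rot":[0,-0.0122,0]},{"travel":[1.85,0,-0.7],"rot":[0,-0.0122,0]},{"travel":[1.85,0,-0.7],"rot":[0,-0.0122,0]},{"travel":[1.85,0,-0.7],"rot":[0,-0.0122,0]},{"travel":[1.85,0,-0.7],"rot":[0,-0.0122,0]},{"travel":[0,0,0],"rot":[0,0,0]}]'
cat > look.py <<'E'
import sys
from h import *
T,s=pose();print(s["clock"],T[:3,3].round(1),s["force"].round(1),s["ft_torque"].round(2))
for n in sys.argv[1:]:
    im,d=ctrl.capture(n);P=cloud(n,d,ctrl.camera_params(n));cv2.imwrite(f"pics/{n}_{s['clock']:.2f}.png",im)
    h=cv2.cvtColor(im,cv2.COLOR_BGR2HSV);g=(h[...,0]>60)&(h[...,0]<95)&(h[...,1]>60)&(P[...,0]>450)&(P[...,0]<720)&(P[...,1]>-60)&(P[...,1]<190)
    m=g&(P[...,2]<195)
    if n=="scene": # broad far face: lowest points along tin
        q=P[m];
        for lo in range(-20,160,15):
            k=q[(q[:,1]>lo)&(q[:,1]<=lo+15)]
            if len(k)>4: 
                o=np.argsort(k[:,2])[:6];print(lo,len(k),np.median(k[o],0).round(1),k[:,2].max().round(1))
E
python3 look.py scene
```

```text
clock: 5.55
position: [544.8, 69.0, 154.5]
eef_rot: [0.02, 0.756, 0.654, -0.023]
force: [-0.5, -3.6, 5.9]
finger_gap: 0.621
grasp_force: 30.0
5.55 [544.8  69.  154.5] [-0.5 -3.6  5.9] [-0.72  0.09 -0.05]
-5 42 [563.7   6.2  20.5] 189.0
10 201 [564.8  18.   16.3] 190.8
25 207 [567.1  31.5  14.3] 191.9
40 213 [569.5  46.   18.3] 189.2
55 183 [572.   62.6  14.8] 187.5
70 156 [572.9  75.8  12.7] 192.1
85 177 [576.3  90.2  12.7] 188.2
100 168 [577.9 107.7  12.8] 185.1
115 88 [578.8 116.6 107.8] 186.9
```

```bash
python3 -m handwheel '[{"travel":[1.85,0,-0.8],"rot":[0,-0.0122,0]},{"travel":[1.85,0,-0.8],"rot":[0,-0.0122,0]},{"travel":[1.85,0,-0.8],"rot":[0,-0.0122,0]},{"travel":[1.85,0,-0.8],"rot":[0,-0.0122,0]},{"travel":[1.85,0,-0.8],"rot":[0,-0.0122,0]},{"travel":[0,0,0],"rot":[0,0,0]}]'
python3 - <<'E'
from h import *
T,s=pose();print(s["force"],s["ft_torque"])
for n in("scene","top"):
    im,d=ctrl.capture(n);P=cloud(n,d,ctrl.camera_params(n))
    if n=="scene": cv2.imwrite("pics/s2.png",cv2.resize(im[150:330,200:400],None,fx=3,fy=3))
    r=ctrl.silhouettes(n,"oil_tin")
    if not r: print("miss");continue
    m=r[0]["region"]&(d>0);q=P[m];print(r[0]["score"],len(q))
    if n=="scene":
        for lo in range(-20,160,12):
            k=q[(q[:,1]>lo)&(q[:,1]<=lo+12)]
            if len(k)>4: print(lo,k[:,2].min().round(1),k[k[:,2].argmin()].round(1))
E
```

```text
clock: 6.35
position: [545.9, 78.5, 157.2]
eef_rot: [0.04, 0.755, 0.653, -0.046]
force: [-1.0, -2.6, -0.0]
finger_gap: 0.617
grasp_force: 30.0
[-0.96679856 -2.55425302 -0.00672878] [-0.42265842 -0.20915903 -0.00885545]
0.93 3333
-8 -1.0 [533.5  -3.6  -1. ]
4 12.7 [562.2  13.3  12.7]
16 16.1 [566.3  24.8  16.1]
28 14.8 [567.5  35.9  14.8]
40 14.2 [571.4  51.5  14.2]
52 8.1 [569.9  60.2   8.1]
64 -0.5 [ 5.693e+02  7.340e+01 -5.000e-01]
76 -2.6 [570.2  82.4  -2.6]
88 6.0 [574.8  91.3   6. ]
100 5.6 [576.6 100.2   5.6]
112 11.4 [579.3 113.3  11.4]
124 81.5 [581.6 125.   81.5]
136 176.5 [551.3 142.2 176.5]
0.91 491
```

View pics/s2.png

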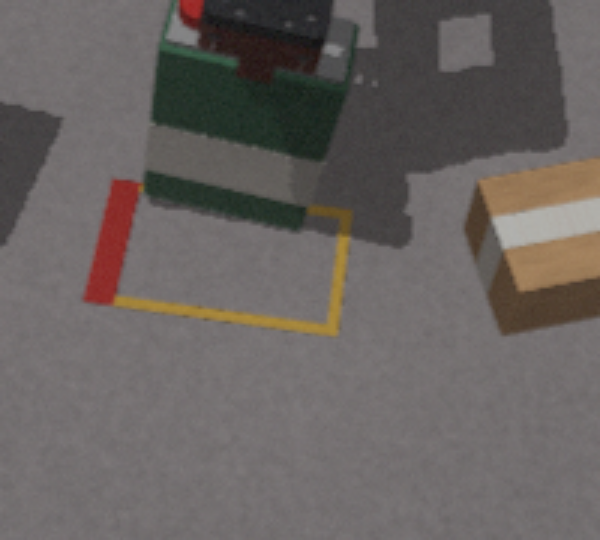

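The capped end is up about 14 mm and the plain edge is down, still carrying about the tin's full weight. Swing next.

```bash
python3 -c "
from h import *
T,s=pose();T2=rows([551.5,118.9,0],[0,0,1],29.2,20);print(T[:3,3],T2[:3,3])"
```

```text
travel [ 0.02  1.05 -0.  ] rot [-0.0031 -0.     -0.0253]
[545.75458577  77.99823616 157.19666472] [566.43902164  80.39299152 157.19666472]
```

```bash
python3 -m handwheel '[{"travel":[0.02,1.05,0],"rot":[-0.0031,0,-0.0253]},{"travel":[0.02,1.05,0],"rot":[-0.0031,0,-0.0253]},{"travel":[0.02,1.05,0],"rot":[-0.0031,0,-0.0253]},{"travel":[0.02,1.05,0],"rot":[-0.0031,0,-0.0253]},{"travel":[0.02,1.05,0],"rot":[-0.0031,0,-0.0253]},{"travel":[0.02,1.05,0],"rot":[-0.0031,0,-0.0253]},{"travel":[0.02,1.05,0],"rot":[-0.0031,0,-0.0253]},{"travel":[0.02,1.05,0],"rot":[-0.0031,0,-0.0253]},{"travel":[0.02,1.05,0],"rot":[-0.0031,0,-0.0253]},{"travel":[0.02,1.05,0],"rot":[-0.0031,0,-0.0253]}]'
python3 -m handwheel '[{"travel":[0.02,1.05,0],"rot":[-0.0031,0,-0.0253]},{"travel":[0.02,1.05,0],"rot":[-0.0031,0,-0.0253]},{"travel":[0.02,1.05,0],"rot":[-0.0031,0,-0.0253]},{"travel":[0.02,1.05,0],"rot":[-0.0031,0,-0.0253]},{"travel":[0.02,1.05,0],"rot":[-0.0031,0,-0.0253]},{"travel":[0.02,1.05,0],"rot":[-0.0031,0,-0.0253]},{"travel":[0.02,1.05,0],"rot":[-0.0031,0,-0.0253]},{"travel":[0.02,1.05,0],"rot":[-0.0031,0,-0.0253]},{"travel":[0.02,1.05,0],"rot":[-0.0031,0,-0.0253]},{"travel":[0.02,1.05,0],"rot":[-0.0031,0,-0.0253]},{"travel":[0,0,0],"rot":[0,0,0]}]'
cat > chk.py <<'E'
import sys
from h import *
T,s=pose();a=T[:3,:3]
print(s["clock"],T[:3,3].round(1),"toolx yaw",np.degrees(np.arctan2(a[1,0],a[0,0])).round(2),"tilt",np.degrees(np.arcsin(a[2,0])).round(2),np.degrees(np.arcsin(a[2,1])).round(2),s["force"].round(1),s["ft_torque"].round(2))
im,d=ctrl.capture("scene");cv2.imwrite(f"pics/{sys.argv[1]}.png",cv2.resize(im[140:330,190:400],None,fx=3,fy=3))
E
python3 chk.py s3; python3 -c "
from h import *
T,s=pose();pl=np.array([551.5,118.9,0]);x=-T[:3,0];x[2]=0;x/=np.linalg.norm(x)
ty=np.array([-x[1],x[0],0]);print(x,pl+120*x);rows(pl,ty,7,10)
T2,_=pose();print('expect grip-plain along x',(T2[:3,3]-pl)@x,'lat',(T2[:3,3]-pl)@ty)"
```

```text
clock: 7.8
position: [556.3, 78.1, 157.2]
eef_rot: [0.045, 0.666, 0.744, -0.041]
force: [0.1, 0.2, -7.7]
finger_gap: 0.616
grasp_force: 30.0
clock: 9.18
position: [566.6, 80.4, 157.4]
eef_rot: [0.05, 0.566, 0.822, -0.035]
force: [0.2, -0.3, -7.2]
finger_gap: 0.618
grasp_force: 30.0
9.175 [566.6  80.4 157.4] toolx yaw 110.87 tilt -6.99 0.0 [ 0.2 -0.3 -7.2] [ 0.24 -0.    0.01]
[ 0.35579684 -0.93456332  0.        ] [594.19562131   6.75240118   0.        ]
travel [-1.84  0.    0.75] rot [-0.      0.0122 -0.    ]
expect grip-plain along x 41.324481563443904 lat 0.4014290537985995
```

View pics/s3.png

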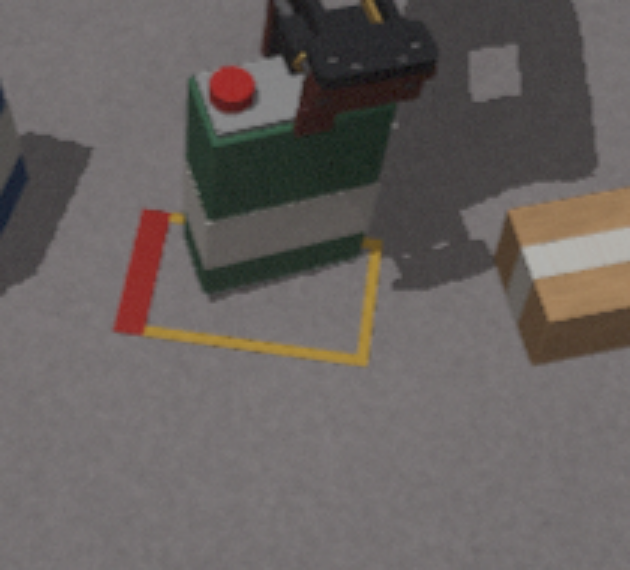

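```bash
python3 -m handwheel '[{"travel":[-0.1,0,0.8],"rot":[0,0,0]},{"travel":[0,0,0],"rot":[0,0,0]}]'; python3 -c "
from plant import ctrl
s=ctrl.get_state();print(s['force'].round(2),s['ft_torque'].round(3))"
```

```text
clock: 9.48
position: [566.6, 80.2, 156.5]
eef_rot: [0.05, 0.567, 0.822, -0.035]
force: [-0.5, 0.5, -7.6]
finger_gap: 0.616
grasp_force: 30.0
[-0.53  0.5  -7.6 ] [ 0.218  0.029 -0.002]
```

```bash
for i in 1 2; do python3 -m handwheel '[{"travel":[-0.1,0,0.8],"rot":[0,0,0]},{"travel":[0,0,0],"rot":[0,0,0]}]'; python3 -c "
from plant import ctrl
s=ctrl.get_state();print(s['force'].round(2),s['ft_torque'].round(3))"; done
```

```text
clock: 9.72
position: [566.7, 80.0, 155.7]
eef_rot: [0.05, 0.566, 0.822, -0.035]
force: [0.2, -0.6, -8.6]
finger_gap: 0.617
grasp_force: 30.0
[ 0.17 -0.62 -8.59] [0.302 0.043 0.006]
clock: 9.98
position: [567.1, 79.7, 155.5]
eef_rot: [0.051, 0.566, 0.822, -0.034]
force: [-0.7, -1.2, -4.0]
finger_gap: 0.616
grasp_force: 30.0
[-0.67 -1.19 -4.03] [-0.031  0.108  0.005]
```

```bash
python3 -m handwheel '[{"travel":[-1.84,0,0.7],"rot":[0,0.0122,0]},{"travel":[-1.84,0,0.7],"rot":[0,0.0122,0]},{"travel":[-1.84,0,0.7],"rot":[0,0.0122,0]},{"travel":[-1.84,0,0.7],"rot":[0,0.0122,0]},{"travel":[-1.84,0,0.7],"rot":[0,0.0122,0]},{"travel":[-1.84,0,0.7],"rot":[0,0.0122,0]},{"travel":[-1.84,0,0.7],"rot":[0,0.0122,0]},{"travel":[-1.84,0,0.7],"rot":[0,0.0122,0]},{"travel":[0,0,0],"rot":[0,0,0]}]'; python3 -c "
from h import *
T,s=pose();a=T[:3,:3];print(s['force'].round(2),s['ft_torque'].round(3),np.degrees(np.arcsin(a[2,0])))"
```

```text
clock: 11.1
position: [572.7, 66.4, 152.5]
eef_rot: [0.01, 0.568, 0.823, -0.006]
force: [-4.3, 4.0, 10.3]
finger_gap: 0.618
grasp_force: 30.0
[-4.32  3.99 10.3 ] [ 0.67   1.095 -0.06 ] -1.3125442352248433
```

```bash
python3 -m handwheel '[{"travel":[-1.8,0,0.3],"rot":[0,0.0115,0]},{"travel":[-1.7,0,0.3],"rot":[0,0.0115,0]},{"travel":[0,0,0],"rot":[0,0,0]}]'; python3 -m handwheel '[{"travel":[0,0,0],"rot":[0,0,0]},{"travel":[0,0,0],"rot":[0,0,0]},{"travel":[0,0,0],"rot":[0,0,0]},{"travel":[0,0,0],"rot":[0,0,0]}]' 0.25
cat > tin.py <<'E'
from h import *
T,s=pose();a=T[:3,:3];print(s["clock"],T[:3,3].round(1),"yaw",np.degrees(np.arctan2(a[1,0],a[0,0])).round(2),"tilt",np.degrees(np.arcsin(a[2,0])).round(2),s["force"].round(1))
for n in("scene","top"):
    im,d=ctrl.capture(n);P=cloud(n,d,ctrl.camera_params(n));cv2.imwrite(f"pics/{n}_{s['clock']:.1f}.png",im)
    b=(P[...,0]>450)&(P[...,0]<720)&(P[...,1]>-90)&(P[...,1]<200)
    h=cv2.cvtColor(im,cv2.COLOR_BGR2HSV)
    cap=b&((h[...,0]<8)|(h[...,0]>172))&(h[...,1]>130)&(P[...,2]>198)&(P[...,2]<210)
    r=ctrl.silhouettes(n,"oil_tin")
    t=r[0]["region"]&b&(P[...,2]>183)&(P[...,2]<196)
    print(n,"cap",np.median(P[cap],0).round(1) if cap.any() else 0,"top",t.sum(),P[t][:,2].mean().round(1),rect(P[t]))
    if n=="scene":
        g=r[0]["region"]&b&(P[...,2]<175)&(P[...,2]>15)
        q=P[g]; 
        # robust plane fit of the far broad face: x = a*y + c
        k=np.ones(len(q),bool)
        for _ in range(6):
            c=np.polyfit(q[k,1],q[k,0],1);e=q[:,0]-np.polyval(c,q[:,1]);k=abs(e-np.median(e[k]))<3
        print("far face x=a*y+c",c,"yaw",np.degrees(np.arctan2(-1,-c[0])),k.sum(),"y range",np.percentile(q[k,1],[0.5,99.5]))
E
python3 tin.py
```

```text
clock: 11.48
position: [574.3, 63.7, 153.4]
eef_rot: [0.001, 0.568, 0.823, 0.001]
force: [-8.3, 5.7, 21.6]
finger_gap: 0.62
grasp_force: 30.1
clock: 11.98
position: [573.5, 62.4, 149.9]
eef_rot: [0.001, 0.568, 0.823, -0.0]
force: [-0.0, -0.2, 0.4]
finger_gap: 0.746
grasp_force: 0.0
11.975 [573.5  62.4 149.9] yaw 110.84 tilt -0.08 [-0.  -0.2  0.4]
scene cap [587.8  33.9 203.4] top 280 188.4 ((587.9404296875, 71.53266906738281), (55.59226989746094, 126.03638458251953), 1.4743353128433228)
far face x=a*y+c [-3.78976712e-01  6.27923400e+02] yaw -69.24445855446857 2373 y range [ 24.9365477  136.03902871]
top cap 0 top 338 189.9 ((559.2257690429688, 65.59317016601562), (39.21359634399414, 117.62228393554688), 2.1374781131744385)
```

```bash
python3 -m handwheel '[{"travel":[4.4,0.5,-0.5],"rot":[0,0,0]},{"travel":[4.4,0.5,-0.5],"rot":[0,0,0]},{"travel":[0,0,0],"rot":[0,0,0]}]' 0.25
python3 -m handwheel '[{"travel":[0,0,0],"rot":[0,0,0]},{"travel":[0,0,0],"rot":[0,0,0]},{"travel":[0,0,0],"rot":[0,0,0]},{"travel":[0,0,0],"rot":[0,0,0]}]' 1
```

```text
clock: 12.55
position: [571.2, 71.5, 151.2]
eef_rot: [0.001, 0.567, 0.824, -0.0]
force: [0.0, 0.4, 0.1]
finger_gap: 0.753
grasp_force: 0.0
clock: 13.05
position: [571.1, 71.0, 151.1]
eef_rot: [0.0, 0.568, 0.823, -0.0]
force: [-1.6, 0.6, 1.3]
finger_gap: 0.626
grasp_force: 30.0
```

```bash
python3 -m handwheel '[{"travel":[-2,-0.1,-0.4],"rot":[0,0,0]},{"travel":[-2.5,-0.1,0],"rot":[0,0,0]},{"travel":[-2.5,-0.1,0],"rot":[0,0,0]},{"travel":[-2.4,-0.1,0],"rot":[0,0,0]},{"travel":[0,0,0],"rot":[0,0,0]}]'
python3 tin.py
```

```text
clock: 13.68
position: [574.7, 63.1, 153.4]
eef_rot: [0.0, 0.568, 0.823, 0.001]
force: [-5.8, 5.4, 15.3]
finger_gap: 0.625
grasp_force: 30.1
13.675 [574.7  63.1 153.4] yaw 110.8 tilt 0.0 [-5.8  5.4 15.3]
scene cap [593.1  25.9 203.8] top 432 188.9 ((583.4256591796875, 66.86101531982422), (56.476959228515625, 123.3868408203125), 11.041664123535156)
far face x=a*y+c [-3.80236254e-01  6.29101436e+02] yaw -69.181381563013 2371 y range [ 20.52635192 132.93695728]
top cap [583.1  15.6 206.4] top 309 192.3 ((562.6024780273438, 62.180145263671875), (42.618221282958984, 123.75802612304688), 3.8360445499420166)
```

```bash
ls pics
python3 - <<'E'
from h import *
a=[cv2.resize(cv2.imread(f"pics/scene_{t}.png")[165:265,225:345],None,fx=3.2,fy=3.2,interpolation=cv2.INTER_CUBIC) for t in("12.0","13.7")]
cv2.imwrite("pics/cmp.png",np.hstack(a))
p=ctrl.camera_params("scene");M=np.array(p["camera_from_world"]);f=210/np.tan(np.radians(p["fovy"])/2)
def proj(X):
    c=M[:3,:3]@X+M[:3,3];return np.array([c[0]/c[2]*f+p["cx"],c[1]/c[2]*f+p["cy"]])
for nm,c in(("A",[573.6,71.3]),("B",[577,62.5])):
    x=np.array([.355,-.935]);y=np.array([.935,.355])
    for l,(u,v,z) in dict(capfarbot=(60,28,0),plfarbot=(-60,28,0),capfartop=(60,28,190),plfartop=(-60,28,190),cap=(40,0,204)).items():
        q=np.array(c)+u*x+v*y;print(nm,l,((proj(np.array([*q,z]))-[225,165])*3.2).round(0))
E
```

```text
s2.png
s3.png
scene0.png
scene_12.0.png
scene_13.7.png
scene_5.55.png
tb.png
top0.png
top_12.0.png
top_13.7.png
w1.png
A capfarbot [104. 248.]
A plfarbot [271. 201.]
A capfartop [88. 89.]
A plfartop [291.  36.]
A cap [108.  26.]
B capfarbot [ 90. 252.]
B plfarbot [258. 204.]
B capfartop [72. 93.]
B plfartop [275.  40.]
B cap [92. 31.]
```

View pics/cmp.png

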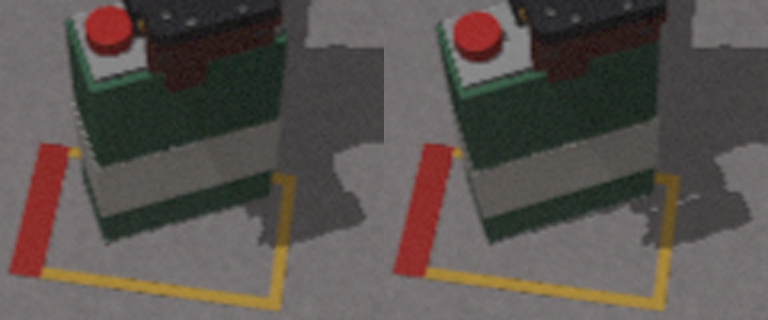

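The right half shows the tin's foot at (106,242), unmoved, while its top leaned toward the cap. The grip presses the tin down, so the foot stuck instead of sliding. I'll back off, take the load off, and retry.

```bash
python3 -m handwheel '[{"travel":[3,0.1,-0.3],"rot":[0,0,0]},{"travel":[3,0.1,-0.4],"rot":[0,0,0]},{"travel":[3,0.1,-0.4],"rot":[0,0,0]},{"travel":[0,0,-0.5],"rot":[0,0,0]},{"travel":[0,0,0],"rot":[0,0,0]}]'
python3 -m handwheel '[{"travel":[0,0,-0.6],"rot":[0,0,0]},{"travel":[0,0,0],"rot":[0,0,0]}]'
```

```text
clock: 14.5
position: [570.9, 70.4, 152.4]
eef_rot: [0.0, 0.568, 0.823, -0.001]
force: [0.0, -0.0, -7.6]
finger_gap: 0.625
grasp_force: 30.0
clock: 14.75
position: [571.3, 70.5, 153.6]
eef_rot: [0.001, 0.568, 0.823, -0.0]
force: [0.3, -0.7, -8.3]
finger_gap: 0.623
grasp_force: 30.0
```

```bash
python3 -m handwheel '[{"travel":[0,0,1.4],"rot":[0,0,0]},{"travel":[0,0,0],"rot":[0,0,0]}]'
python3 -m handwheel '[{"travel":[0,0,0.4],"rot":[0,0,0]},{"travel":[0,0,0],"rot":[0,0,0]}]'
```

```text
clock: 15.0
position: [571.1, 70.6, 152.1]
eef_rot: [0.0, 0.568, 0.823, -0.001]
force: [-0.1, -0.3, -7.9]
finger_gap: 0.625
grasp_force: 30.0
clock: 15.25
position: [571.3, 70.7, 151.9]
eef_rot: [0.001, 0.568, 0.823, -0.0]
force: [0.4, 0.5, -7.7]
finger_gap: 0.624
grasp_force: 30.0
```

```bash
python3 -m handwheel '[{"travel":[0,0,0.5],"rot":[0,0,0]},{"travel":[0,0,0],"rot":[0,0,0]}]'
```

```text
clock: 15.5
position: [571.4, 70.7, 151.5]
eef_rot: [0.001, 0.568, 0.823, -0.0]
force: [-0.5, 0.3, -7.0]
finger_gap: 0.625
grasp_force: 30.0
```

Light contact now, so slide it along and settle down slightly as it goes.

```bash
python3 -m handwheel '[{"travel":[-2.4,-0.1,0.2],"rot":[0,0,0]},{"travel":[-2.4,-0.1,0],"rot":[0,0,0]},{"travel":[-2.4,-0.1,0],"rot":[0,0,0]},{"travel":[-2.4,-0.1,0],"rot":[0,0,0]},{"travel":[0,0,0],"rot":[0,0,0]}]'; python3 tin.py
python3 - <<'E'
from h import *
T,_=pose();x=-T[:3,0];ty=np.array([-x[1],x[0],0]);rows([595.4,5.4,0],ty,7,8)
E
```

```text
clock: 16.12
position: [575.2, 62.4, 153.8]
eef_rot: [0.001, 0.568, 0.823, 0.001]
force: [-6.5, 4.5, 15.0]
finger_gap: 0.626
grasp_force: 30.1
16.125 [575.2  62.4 153.8] yaw 110.81 tilt -0.03 [-6.5  4.5 15. ]
scene cap [592.9  25.  204. ] top 430 189.0 ((583.0971069335938, 63.17526626586914), (54.16093063354492, 116.47264099121094), 14.517366409301758)
far face x=a*y+c [-3.78668154e-01  6.29265410e+02] yaw -69.25991894070086 2394 y range [ 19.52124466 133.26053039]
top cap 0 top 250 192.2 ((562.8624877929688, 60.61587905883789), (40.49659729003906, 124.07332611083984), 5.020029067993164)
travel [-2.36  0.   -0.91] rot [0.     0.0153 0.    ]
```

```bash
python3 -m handwheel '[{"travel":[3.2,0.1,-0.1],"rot":[0,0,0]},{"travel":[3.2,0.1,-0.1],"rot":[0,0,0]},{"travel":[3.2,0.1,0],"rot":[0,0,0]},{"travel":[0,0,0],"rot":[0,0,0]}]'
python3 -m handwheel '[{"travel":[2.64,0,-1.03],"rot":[0,-0.0175,0]},{"travel":[2.64,0,-1.03],"rot":[0,-0.0175,0]},{"travel":[2.64,0,-1.03],"rot":[0,-0.0175,0]},{"travel":[0,0,0],"rot":[0,0,0]}]'; python3 tin.py
```

```text
clock: 16.82
position: [571.2, 70.8, 151.3]
eef_rot: [0.001, 0.567, 0.823, -0.0]
force: [-1.8, 1.8, 0.5]
finger_gap: 0.62
grasp_force: 30.0
clock: 17.32
position: [567.8, 78.7, 154.0]
eef_rot: [0.022, 0.567, 0.823, -0.016]
force: [0.5, -0.3, -7.7]
finger_gap: 0.623
grasp_force: 30.0
17.325 [567.8  78.7 154. ] yaw 110.9 tilt -3.09 [ 0.5 -0.3 -7.7]
scene cap [586.6  44.1 207. ] top 577 191.0 ((577.2305908203125, 81.52423095703125), (57.217994689941406, 122.2483901977539), 12.010896682739258)
far face x=a*y+c [-3.79958903e-01  6.28459626e+02] yaw -69.1952666102128 2384 y range [ 31.64027291 143.5625005 ]
top cap [574.7  46.4 207.7] top 113 189.8 ((541.5086059570312, 125.43924713134766), (38.232051849365234, 13.976240158081055), 25.750516891479492)
```

```bash
python3 -m handwheel '[{"travel":[-3.2,-0.1,0.5],"rot":[0,0,0]},{"travel":[-3.2,-0.1,0.2],"rot":[0,0,0]},{"travel":[-3.2,-0.1,0.2],"rot":[0,0,0]},{"travel":[0,0,0],"rot":[0,0,0]}]'; python3 -m handwheel '[{"travel":[-2.64,0,0.9],"rot":[0,0.0175,0]},{"travel":[-2.64,0,0.9],"rot":[0,0.0175,0]},{"travel":[-2.64,0,0.9],"rot":[0,0.0175,0]},{"travel":[0,0,0],"rot":[0,0,0]}]'; python3 tin.py;  python3 - <<'E'
from h import *
import glob
cv2.imwrite("pics/cmp2.png",np.hstack([cv2.resize(cv2.imread(sorted(glob.glob("pics/scene_17*.png")+glob.glob("pics/scene_18*.png"))[i])[165:265,225:345],None,fx=3.2,fy=3.2,interpolation=cv2.INTER_CUBIC) for i in(-2,-1)]))
E
```

```text
clock: 18.02
position: [571.6, 68.6, 154.0]
eef_rot: [0.022, 0.568, 0.823, -0.015]
force: [-0.9, -0.8, -7.8]
finger_gap: 0.619
grasp_force: 30.0
clock: 18.52
position: [574.6, 60.9, 151.5]
eef_rot: [0.0, 0.568, 0.823, -0.0]
force: [0.5, -0.1, -7.8]
finger_gap: 0.624
grasp_force: 30.0
18.525 [574.6  60.9 151.5] yaw 110.78 tilt -0.06 [ 0.5 -0.1 -7.8]
scene cap [592.6  23.8 203.5] top 412 188.8 ((579.4517211914062, 58.468544006347656), (53.7755012512207, 110.38661193847656), 20.900089263916016)
far face x=a*y+c [-3.78493620e-01  6.28399625e+02] yaw -69.2686654479305 2397 y range [ 15.75288306 126.72652908]
top cap [583.3  13.6 204.9] top 324 189.8 ((563.7134399414062, 58.39015197753906), (37.77851104736328, 124.20664978027344), 6.483276844024658)
```

View pics/cmp2.png

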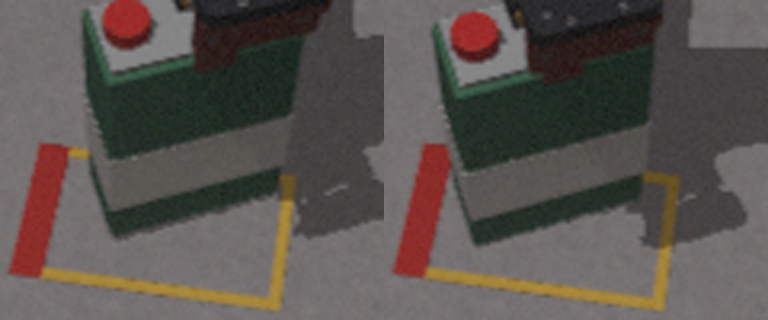

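```bash
python3 -m handwheel '[{"travel":[0,0,0.5],"rot":[0,0,0]},{"travel":[0,0,0.5],"rot":[0,0,0]},{"travel":[0,0,0],"rot":[0,0,0]}]'
```

```text
clock: 19.1
position: [574.5, 61.8, 151.3]
eef_rot: [0.001, 0.567, 0.823, -0.0]
force: [-3.0, 1.8, 1.9]
finger_gap: 0.623
grasp_force: 30.0
```

```bash
python3 -m handwheel '[{"travel":[0,0,-0.5],"rot":[0,0,0]},{"travel":[-2.36,0,-0.91],"rot":[0,0.0153,0]},{"travel":[-2.36,0,-0.91],"rot":[0,0.0153,0]},{"travel":[-2.36,0,-0.91],"rot":[0,0.0153,0]},{"travel":[-2.36,0,-0.91],"rot":[0,0.0153,0]},{"travel":[0,0,0],"rot":[0,0,0]}]'
```

```text
clock: 19.85
position: [578.1, 52.1, 154.8]
eef_rot: [-0.025, 0.568, 0.823, 0.017]
force: [-2.3, 2.1, 2.4]
finger_gap: 0.622
grasp_force: 30.0
```

```bash
python3 -m handwheel '[{"travel":[0,0,-0.8],"rot":[0,0,0]},{"travel":[-2.36,0,-0.95],"rot":[0,0.0153,0]},{"travel":[-2.36,0,-0.95],"rot":[0,0.0153,0]},{"travel":[-2.36,0,-0.95],"rot":[0,0.0153,0]},{"travel":[-2.36,0,-0.95],"rot":[0,0.0153,0]},{"travel":[0,0,0],"rot":[0,0,0]}]'; python3 tin.py
python3 - <<'E'
from h import *
cv2.imwrite("pics/tip2.png",np.hstack([cv2.resize(cv2.imread(f)[165:265,225:345],None,fx=3.2,fy=3.2,interpolation=cv2.INTER_CUBIC) for f in("pics/scene_18.5.png","pics/scene_20.6.png")]))
rows([596,5.2,0],[0,0,1],-26.2,18)
E
```

```text
clock: 20.6
position: [581.3, 42.7, 158.0]
eef_rot: [-0.05, 0.567, 0.822, 0.034]
force: [0.4, -0.3, -8.0]
finger_gap: 0.622
grasp_force: 30.0
20.6 [581.3  42.7 158. ] yaw 110.79 tilt 6.93 [ 0.4 -0.3 -8. ]
scene cap [6.023e+02 4.000e-01 2.055e+02] top 378 189.4 ((590.957763671875, 42.68545913696289), (60.34111785888672, 120.96173858642578), 17.75077247619629)
far face x=a*y+c [-3.81103400e-01  6.28297119e+02] yaw -69.13798617624737 2410 y range [ -1.5720411  115.62103536]
top cap 0 top 49 192.2 ((563.587890625, 93.12771606445312), (55.76236343383789, 17.368896484375), 5.414804458618164)
travel [-0.    1.04 -0.  ] rot [-0.0031  0.      0.0252]
```

View pics/tip2.png

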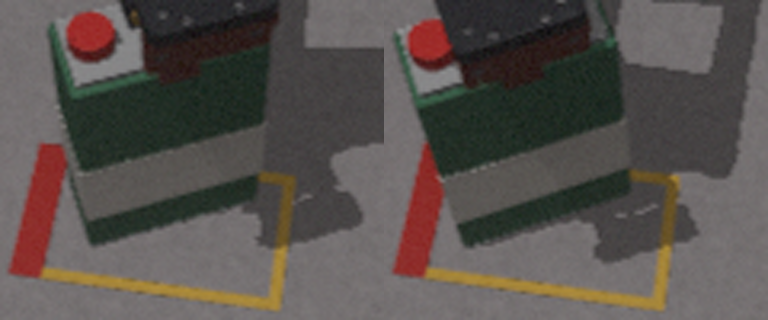

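```bash
python3 -m handwheel '[{"travel":[2,0,0.5],"rot":[0,0,0]},{"travel":[2,0,0.5],"rot":[0,0,0]},{"travel":[0,0,0],"rot":[0,0,0]}]'; python3 -c "
from h import *
T,s=pose();print(T[:3,3]);rows([596,5.2,0],[0,0,1],-26.2,18)"
```

```text
clock: 21.18
position: [579.6, 47.6, 157.7]
eef_rot: [-0.05, 0.566, 0.822, 0.034]
force: [0.7, 0.3, -8.7]
finger_gap: 0.623
grasp_force: 30.0
[579.56235027  47.60377235 157.73712001]
travel [-0.01  1.16 -0.  ] rot [-0.0031  0.      0.0252]
```

```bash
python3 -m handwheel '[{"travel":[0,0,0.6],"rot":[0,0,0]},{"travel":[0,1.16,0.3],"rot":[-0.0031,0,0.0252]},{"travel":[0,1.16,0.1],"rot":[-0.0031,0,0.0252]},{"travel":[0,1.16,0],"rot":[-0.0031,0,0.0252]},{"travel":[0,1.16,0],"rot":[-0.0031,0,0.0252]},{"travel":[0,1.16,0],"rot":[-0.0031,0,0.0252]},{"travel":[0,1.16,0],"rot":[-0.0031,0,0.0252]}]'
```

```text
clock: 22.05
position: [586.5, 49.6, 157.0]
eef_rot: [-0.047, 0.628, 0.776, 0.038]
force: [-0.6, 0.9, -5.6]
finger_gap: 0.625
grasp_force: 30.0
```

Light edge contact now (about 2 N on the bench). Finish the swing.

```bash
python3 -m handwheel '[{"travel":[0,1.16,0],"rot":[-0.0031,0,0.0252]},{"travel":[0,1.16,0],"rot":[-0.0031,0,0.0252]},{"travel":[0,1.16,0],"rot":[-0.0031,0,0.0252]},{"travel":[0,1.16,0],"rot":[-0.0031,0,0.0252]},{"travel":[0,1.16,0],"rot":[-0.0031,0,0.0252]},{"travel":[0,1.16,0],"rot":[-0.0031,0,0.0252]},{"travel":[0,1.16,0],"rot":[-0.0031,0,0.0252]},{"travel":[0,1.16,0],"rot":[-0.0031,0,0.0252]},{"travel":[0,1.16,0],"rot":[-0.0031,0,0.0252]},{"travel":[0,1.16,0],"rot":[-0.0031,0,0.0252]},{"travel":[0,1.16,0],"rot":[-0.0031,0,0.0252]},{"travel":[0,1.16,0],"rot":[-0.0031,0,0.0252]},{"travel":[0,0,0],"rot":[0,0,0]}]'; python3 tin.py; python3 -c "
from h import *
T,s=pose();x=-T[:3,0];x[2]=0;x/=np.linalg.norm(x);ty=np.array([-x[1],x[0],0]);rows([596,5.2,0],-ty,7,8)
c=cv2.imread(f'pics/scene_{s[\"clock\"]-.2:.1f}.png')"; ls pics|tail -8
```

```text
clock: 23.68
position: [600.4, 50.5, 157.0]
eef_rot: [-0.04, 0.738, 0.672, 0.045]
force: [-1.0, 3.3, 3.2]
finger_gap: 0.626
grasp_force: 30.0
23.675 [600.4  50.5 157. ] yaw 84.64 tilt 6.95 [-1.   3.3  3.2]
scene cap 0 top 283 190.8 ((624.3602294921875, 61.5184326171875), (49.40576171875, 119.19180297851562), 23.062021255493164)
far face x=a*y+c [9.12315803e-02 6.23512490e+02] yaw -95.21275420398598 2489 y range [ -7.54790214 120.05088493]
top cap 0 top 65 192.6 ((604.297607421875, 98.9994125366211), (57.57107925415039, 21.939237594604492), 1.4913482666015625)
travel [ 2.29 -0.    1.  ] rot [-0.     -0.0153 -0.    ]
top_12.0.png
top_13.7.png
top_16.1.png
top_17.3.png
top_18.5.png
top_20.6.png
top_23.7.png
w1.png
```

```bash
python3 -m handwheel '[{"travel":[2.29,0,0.85],"rot":[0,-0.0153,0]},{"travel":[2.29,0,0.85],"rot":[0,-0.0153,0]},{"travel":[2.29,0,0.85],"rot":[0,-0.0153,0]},{"travel":[2.29,0,0.85],"rot":[0,-0.0153,0]},{"travel":[2.29,0,0.85],"rot":[0,-0.0153,0]},{"travel":[2.29,0,0.85],"rot":[0,-0.0153,0]},{"travel":[0,0,0],"rot":[0,0,0]}]'; python3 tin.py
```

```text
clock: 24.75
position: [601.3, 64.8, 152.4]
eef_rot: [-0.01, 0.739, 0.674, 0.011]
force: [1.1, 1.9, -1.4]
finger_gap: 0.621
grasp_force: 30.0
24.75 [601.3  64.8 152.4] yaw 84.71 tilt 1.65 [ 1.1  1.9 -1.4]
scene cap 0 top 512 190.2 ((608.866943359375, 65.60794067382812), (55.074684143066406, 120.16126251220703), 1.3587111234664917)
far face x=a*y+c [9.06453124e-02 6.23318200e+02] yaw -95.17943903404962 2475 y range [  5.27881999 124.22095839]Traceback (most recent call last):
  File "tin.py", line 9, in <module>
    t=r[0]["region"]&b&(P[...,2]>183)&(P[...,2]<196)
      ~^^^
IndexError: list index out of range
```

```bash
python3 -m handwheel '[{"travel":[0.8,0,0.7],"rot":[0,-0.0144,0]},{"travel":[0.8,0,0.6],"rot":[0,-0.0144,0]},{"travel":[0,0,0],"rot":[0,0,0]}]'; python3 tin.py
```

```text
clock: 25.32
position: [601.6, 66.6, 151.6]
eef_rot: [0.0, 0.739, 0.674, 0.0]
force: [-0.5, 2.2, 0.2]
finger_gap: 0.625
grasp_force: 30.0
25.325 [601.6  66.6 151.6] yaw 84.69 tilt 0.02 [-0.5  2.2  0.2]
scene cap [597.2  15.1 202.6] top 468 189.0 ((609.6707763671875, 67.39088439941406), (54.44889831542969, 121.31012725830078), 2.4266011714935303)
far face x=a*y+c [9.13724116e-02 6.23382330e+02] yaw -95.22075653136655 2457 y range [  7.49550444 124.94366843]
top cap [601.1  24.8 204.7] top 177 189.8 ((603.4324340820312, 67.6849594116211), (34.295413970947266, 120.55643463134766), 3.3092551231384277)
```

Flat and nearly unloaded. Release and rise, then check before retreating further.

```bash
python3 -m handwheel '[{"travel":[0,0,0],"rot":[0,0,0]},{"travel":[0,0,0],"rot":[0,0,0]},{"travel":[0,0,0],"rot":[0,0,0]},{"travel":[0,0,0],"rot":[0,0,0]},{"travel":[0,0,0],"rot":[0,0,0]},{"travel":[0,0,-20],"rot":[0,0,0]},{"travel":[0,0,-35],"rot":[0,0,0]},{"travel":[0,0,-45],"rot":[0,0,0]},{"travel":[0,0,-45],"rot":[0,0,0]},{"travel":[0,0,0],"rot":[0,0,0]}]' 0; python3 tin.py
python3 - <<'E'
from h import *
im,d,P=wcloud();cv2.imwrite("pics/wf.png",im)
for n,m in zip(("red","yel","cap","top"),masks(im,P)): print(n,m.sum(),rect(P[m]))
import glob,os
f=max(glob.glob("pics/scene_2*.png"),key=os.path.getmtime)
cv2.imwrite("pics/fin.png",np.hstack([cv2.resize(cv2.imread(f)[140:300,200:380],(440,391)),cv2.resize(im,(360,391))]))
E
```

```text
clock: 26.78
position: [603.8, 66.2, 300.9]
eef_rot: [0.002, 0.739, 0.673, 0.003]
force: [1.0, -0.1, -0.1]
finger_gap: 1.003
grasp_force: 0.0
26.775 [603.8  66.2 300.9] yaw 84.66 tilt 0.11 [ 1.  -0.1 -0.1]
scene cap [600.1  29.  203.3] top 1365 188.9 ((603.0029296875, 68.90410614013672), (118.92005920410156, 54.68143081665039), 83.7329330444336)
far face x=a*y+c [9.30041689e-02 6.22786941e+02] yaw -95.3134614484599 2500 y range [  7.77264983 125.756054  ]
top cap [597.4  26.7 204.4] top 228 188.6 ((605.1723022460938, 67.80892944335938), (119.01580810546875, 44.120723724365234), 85.37699127197266)
red 112 ((590.7327270507812, -22.64560890197754), (19.562772750854492, 102.54767608642578), 84.69857025146484)
yel 1337 ((599.6754150390625, 68.19712829589844), (158.890625, 104.16639709472656), 84.35314178466797)
cap 620 ((589.7274169921875, 73.1712417602539), (90.07221221923828, 113.63956451416016), 24.263450622558594)
top 6139 ((599.5292358398438, 68.18167877197266), (118.76520538330078, 55.98688888549805), 84.7381820678711)
```

View pics/fin.png

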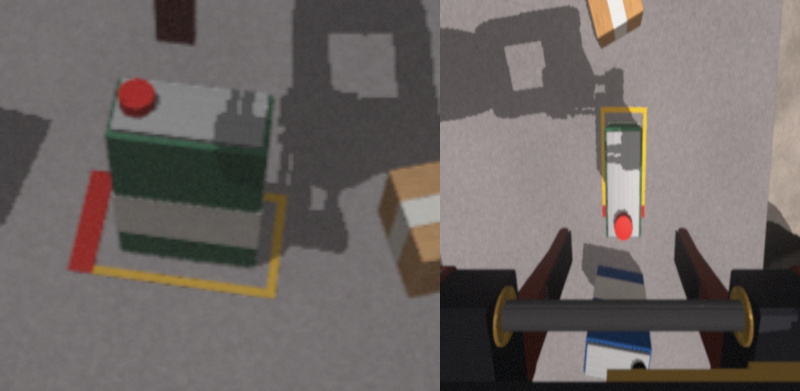

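The picture shows the tin upright inside the outline with its cap at the red end. It is about 4 mm short lengthwise and well aligned. The bystanders are untouched and the gripper is clear.

```bash
python3 -c "
from plant import ctrl
print(ctrl.close_job())"
```

```text
the job is handed in; nothing more can be done
None
```

The oil tin stands upright inside the outline, cap at the red end and about 4 mm short lengthwise, and the job is handed in at about 27 s. Not everything went as asked: the plain edge slid about 8 mm in the first swing (dragged back, partly carried) and the capped edge about 4 mm in the second, and force readings suggest the tin was 1–2 mm clear of the bench at times, including most of the first swing.

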